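Open the label printer with its two release buttons

ROBOT

A 6-joint arm with a two-finger parallel gripper is mounted at the origin on the work surface. World frame = base frame: x ahead of the robot, y to its left, z up, the work surface at z = 0. Lengths are in m, angles in rad, forces in N, time in s.
With the tool pointing down it reaches from about 0.325 to 0.775 m from the base axis. Payload 9.3 kg.
Tool frame: the origin (TCP) lies at the very end of the fingers, on their centre line; the grasp point (between the pads) lies 19 mm behind it; y points along the fingers, x is the direction in which the jaws open and shut, and the axes are right-handed (so a half turn about y gives the same grasp; the last joint's range is limited). The gripper opens to 85 mm and grips with 20 to 120 N. Pads are 22 mm wide; open, the fingers measure 114 mm over their backs; the gripper's body (76 mm by 85 mm) begins 54 mm behind the grasp point. The pads swing forward as they close: fully open they stand 13 mm farther back than shut.
Start: joints at [-1.266, 0.259, 0.021, 1.334, 0, 1.418], TCP at [0.243, -0.493, 0.231] pointing down, gripper open.
Joint ranges: [-3.04, 3.04], [-0.91, 1.82], [-1.04, 1.36], [-1.92, 1.95], [-1.52, 1.45], [-3.14, 3.14]. Speed limits (rad/s): [2.22, 2.22, 2.79, 3.14, 3.14, 3.14].

INTERFACE

Orientations are given as a unit quaternion [w, x, y, z].
In Python, from station import env, get_image, get_calibration gives the robot as it stands.
- The arm moves only by the tool arm_command, never from a script. Its argument "rows" is a list of rows, each an object with "delta_pos": the shift along the world's x, y, z as a fraction of full scale, a list of three; "twist": the turn, a rotation vector about the world's x, y, z as a fraction of full scale, a list of three. In form: [{"delta_pos": [x, y, z], "twist": [rx, ry, rz]}, ...]. A call has 1 to 12 rows; each row shifts and turns the commanded pose from where the row before left it; what a row does not reach is not made up. Full scale, the value 1, is 25 cm for a shift and pi rad for a turn. A row lasts 1/8 s, in which the tool goes at most 62.5 mm and 10.7 degrees, less where a joint would pass 70% of its speed; a pose out of reach is approached as far as the arm can. A call with a number of a shift or a turn outside -1 to 1 is refused whole. A call with a gripper value outside its range is refused whole. "hand" is the gripper's target within -1 to 1 (fully open at 1, half-way at 0, shut at -1), set as the call begins (left out, the last holds). The fingers move at their own pace and stop on an object; "grip_force" is the grip in N (left out, the last holds). Time passes only in rows, so rows that do not move let the fingers close. It gives the time, the measured TCP pose, the force and the opening at its end, in the units of the state.
- env.get_obs(): the state, without advancing time (a new reading comes with each control period).
- get_image(name): name is "scene" or "top" or "wrist"; returns (picture, depth): 400x640x3 uint8, red, green, blue; 400x640 float32, m along the optical axis (not along the pixel's ray), 0 where there is no reading.
- get_calibration(name): a dict with "intrinsics" (3x3 intrinsics, pixels), "view" (4x4, takes a point from world to camera coordinates). Camera axes: x right, y up, looking along -z (the intrinsics and any distortion apply to the point x, -y, -z); pixel columns grow to the right and rows downward; lengths in m; the calibration is good to about 2 mm. The wrist camera is an equidistant fisheye: a pixel r from the principal point sees the ray r / f radians off the axis. A picture is of the moment at which its call begins: read the wrist's pose just before it. get_calibration takes no time and is no camera call; for the wrist camera it gives the pose at the moment of the call.
- env.finish_job(): hands the job in, once; it reports no verdict.
The state is a dict: "time_s": time; "qpos": joint angles; "dq": joint speeds; "joint_torque": joint torques, N m; "eef_pos": TCP position; "orientation": TCP orientation; "force": force on the tool from outside, world axes, zero at the start; "moment": the same for the moment, N m; "grip_width": finger opening in m.
Only numpy, scipy, OpenCV 4.12 (cv2) and the standard library are available. Lean on these libraries where they do the work, as an engineer would, in place of code of your own. Each camera call takes 0.05 s, during which the arm holds its last target.

TASK

The label printer has run out of labels: open its cover. With both fingertips push its two blue release buttons down together and keep them both down until the cover has risen free of its catches, then let go and leave the cover to rise fully open by itself. Do not press the small grey feed key between the buttons, and do not pick up, move or knock over anything else on the bench.

Things in the scene. Friction and masses are not known exactly. Their poses are not given: they have to be found in the camera images.
- printer: desktop label printer, off-white with a dark grey cover that has a clear window; 130 mm wide (its y), 250 mm deep (its x), 155 mm high with the cover shut; it stays put on the bench. Origin: centre of its underside, on the bench. Its x axis points from its front to its rear (front about towards the robot), y to its left side, z up. The front 80 mm is a level key deck, its top 100 mm above the bench; behind it, from x = -38 mm, stands the cover, hinged at the rear.
- button_left_top (a point): centre of the top face of the blue release button on the printer's +y side. The cap is 26 mm (along x) by 24 mm (along y), at x = -92, y = +32, top 110 mm above the bench when up, that is 10 mm above the deck; it still stands 2 mm above the deck when fully down. The two buttons are 64 mm apart between centres, with a 40 mm gap between the caps.
- button_right_top (a point): the same for the blue release button on the printer's -y side, at x = -92, y = -32.
- button_left (a joint): travel of the left release button: 0 m up, 0.008 m fully down. Spring return: 1.2 N to start, 4 N fully down. Its catch is off the cover from about 0.006 m on.
- button_right (a joint): the same for the right release button.
- cover (a joint): angle of the cover: 0 rad shut, 1.05 fully open. Each button frees one of its two catches. With both kept down a damped spring lifts it, at first about 0.13 rad/s (1 s or so to come clear). If a button comes up before 0.13 rad (front edge 20 mm up), a safety tooth stops it at about 0.12: press both again. After that it rises alone, fully open some 5 s after the press.
- cover_edge (a point): middle of the cover's lower front edge, at x = -38, 101 mm above the bench when shut, 150 mm in front of the hinge; it rises in an arc up and away from the buttons.
- feed_key (a joint): small round grey feed key, 12 mm across, in the printer's deck midway between the buttons and nearer the front (x = -108, y = 0), standing 4 mm above the deck; 0 m up, 0.003 m down. To be left alone.
- spare_roll: new roll of white labels standing on end beside the printer, 84 mm across, 58 mm high, loose; origin at the centre of its underside. Leave it.
- press_block: wooden block with a pale band beside the printer, 95 by 60 by 40 mm high, loose; origin at the centre of its underside. Leave it.
- pack_a: gold carton with a green band, 88 by 56 by 24 mm high, loose, out to one side; origin at the centre of its underside. Leave it.
- pack_b: another such gold carton, out to the right, with pack_c lying on it. Leave it.
- pack_c: another such gold carton, lying on pack_b. Leave it.
- water_bottle: clear bottle with an orange cap, 64 mm across, 190 mm high, loose, out to one side; origin at the centre of its underside. Leave it.
- brush: pink-handled bench brush, loose, lying out to the right; origin at its underside. Leave it.

How it is judged:
By the outcome, as a careful person would: the job done as asked, in the order asked, and still so for the second after the job is handed in, with the robot touching nothing.
It also fails if it takes over 35 s, if anything falls off the work surface, if the arm or the gripper's body presses on something with over 40 N, if the wrist force passes 120 N, or if a joint passes its speed limit or range.

## Working session

There is one attempt and no reset: what is moved stays moved. The work goes in short steps, Python scripts to look and compute and a tool call to move; the robot and the scene stay as the last step left them, time stands still between calls to the robot, and variables do not carry over. Pictures are saved under pics/ and viewed, and the job is handed in when it is done.

Besides the shell and the picture viewer there is one more tool, called in YAML: its name, and indented under it one key for each argument. arm_command: Moves the arm, as the interface text tells. Shift numbers are shares of 25 cm and turn numbers shares of pi rad, none past 1 either way. Its arguments: {"type":"object","properties":{"rows":{"type":"array","items":{"type":"object","properties":{"delta_pos":{"type":"array","items":{"type":"number","minimum":-1,"maximum":1}},"twist":{"type":"array","items":{"type":"number","minimum":-1,"maximum":1}}}}},"hand":{"type":"number"},"grip_force":{"type":"number"}},"required":["rows"]}

```bash
ls; mkdir -p pics; python3 - <<'E'
from station import env,get_image,get_calibration
import cv2,numpy as np
o=env.get_obs(); print({k:np.round(v,4).tolist() for k,v in o.items()})
for n in("scene","top"):
    p,d=get_image(n); cv2.imwrite(f"pics/{n}0.png",p[:,:,::-1]); np.savez(f"pics/{n}0.npz",p=p,d=d,**{k:np.array(v) for k,v in get_calibration(n).items() if k in("intrinsics","view")})
    print(get_calibration(n))
E
```

```text
pics
{'time_s': 0.0, 'qpos': [-1.2656, 0.2592, 0.0208, 1.3337, 0.0, 1.4182], 'dq': [0.0004, -0.0014, -0.0004, 0.0005, -0.0, -0.0023], 'joint_torque': [0.0014, -55.5643, 34.4528, 0.0138, -0.0001, 0.0], 'eef_pos': [0.243, -0.4931, 0.2307], 'orientation': [0.6007, -0.6001, 0.3739, -0.3732], 'force': [-0.0116, -0.0431, 0.3506], 'moment': [0.0091, -0.0247, -0.0491], 'grip_width': 0.0854}
{'intrinsics': array([[425.05404422,   0.        , 319.83971955],
       [  0.        , 425.05404422, 199.39081602],
       [  0.        ,   0.        ,   1.        ]]), 'view': array([[ 2.29865735e-01,  9.73222166e-01,  5.99826649e-04,
        -1.17783040e-01],
       [-7.94884767e-01,  1.87388469e-01,  5.77099445e-01,
         3.77395098e-01],
       [ 5.61533571e-01, -1.33132181e-01,  8.16673663e-01,
        -1.58225563e+00],
       [ 0.00000000e+00,  0.00000000e+00,  0.00000000e+00,
         1.00000000e+00]])}
{'intrinsics': array([[386.5085883 ,   0.        , 326.24404106],
       [  0.        , 386.5085883 , 199.56753047],
       [  0.        ,   0.        ,   1.        ]]), 'view': array([[-0.01919057, -0.99981371,  0.00206527,  0.00752025],
       [ 0.9906848 , -0.01873673,  0.13487981, -0.57448957],
       [-0.13481599,  0.00463446,  0.99085981, -1.26825947],
       [ 0.        ,  0.        ,  0.        ,  1.        ]])}
```

View pics/scene0.png

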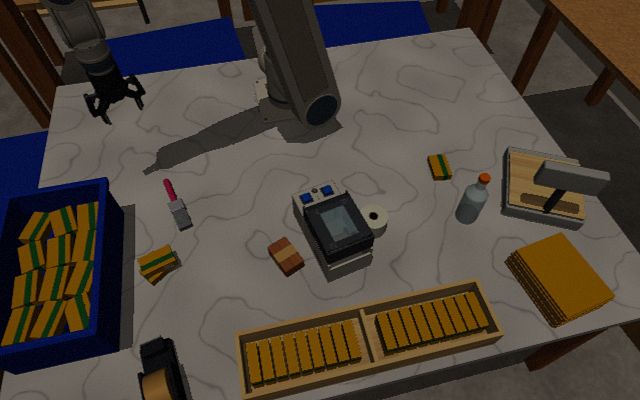

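View pics/top0.png

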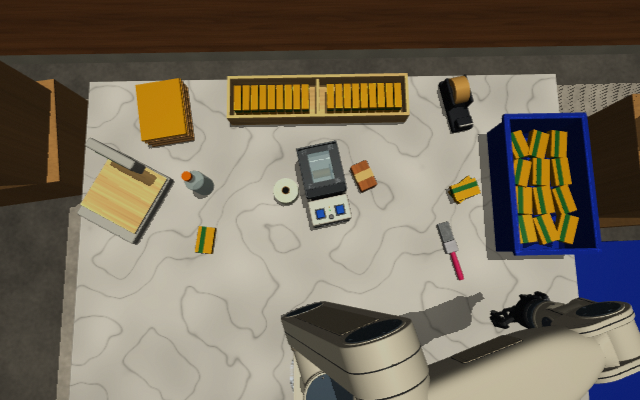

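The top view shows the printer at about (323,185), with its blue buttons at about (320,213) and (340,210). The scene view has the buttons at about (307,197) and (327,190). Next I measure them.

```bash
cat > h.py <<'E'
import numpy as np,cv2
def unproj(u,v,K,V,depth=None,z=None):
    r=np.array([(u-K[0,2])/K[0,0],-(v-K[1,2])/K[1,1],-1.])
    R=V[:3,:3];t=V[:3,3];c=-R.T@t;w=R.T@r
    s=depth if depth is not None else (z-c[2])/w[2]
    return c+s*w
def blobs(p,box):
    hsv=cv2.cvtColor(p,cv2.COLOR_RGB2HSV)
    m=cv2.inRange(hsv,(100,120,50),(125,255,255))
    k=np.zeros_like(m);x0,y0,x1,y1=box;k[y0:y1,x0:x1]=1
    n,l,s,c=cv2.connectedComponentsWithStats(m*k)
    return [(s[i],c[i],l==i) for i in range(1,n) if s[i,4]>15]
E
python3 - <<'E'
from h import *
for n,box in(("top",(290,190,365,235)),("scene",(285,175,345,215))):
    f=np.load(f"pics/{n}0.npz");K,V,p,d=f["intrinsics"],f["view"],f["p"],f["d"]
    P=[]
    for s,c,m in blobs(p,box):
        a=unproj(*c,K,V,z=.110);b=unproj(*c,K,V,depth=np.median(d[m]));P.append(a)
        print(n,s,c.round(1),a.round(4),b.round(4))
    if len(P)==2:
        e=P[0]-P[1];print(np.linalg.norm(e),(P[0]+P[1])/2,np.arctan2(e[1],e[0]))
    x0,y0,x1,y1=box
    cv2.imwrite(f"pics/{n}crop.png",cv2.resize(p[y0-60:y1+10,x0-20:x1+20,::-1],None,fx=5,fy=5,interpolation=cv2.INTER_CUBIC))
E
```

```text
top [336 205   8   9  63] [339.6 209.2] [ 0.5331 -0.045   0.11  ] [ 0.5332 -0.045   0.1096]
top [316 209   9   9  63] [320.  213.3] [0.5212 0.0176 0.11  ] [0.5213 0.0176 0.1086]
0.06369623581671754 [ 0.52713527 -0.01366965  0.11      ] -1.3817665557683578
scene [322 185  10   9  61] [326.7 189.2] [0.5225 0.0173 0.11  ] [0.5224 0.0174 0.1099]
scene [301 193  11   9  63] [305.8 196.9] [ 0.5352 -0.0456  0.11  ] [ 0.5358 -0.0457  0.1109]
0.06422610372460118 [ 0.5288229  -0.01413656  0.11      ] 1.769499253094942
```

```bash
python3 - <<'E'
from h import *
from scipy.spatial.transform import Rotation as R
q=[0.6007,-0.6001,0.3739,-0.3732]
r=R.from_quat(q[1:]+q[:1]).as_matrix();print(r.round(3))
a=np.arctan2(r[1,0],r[0,0]);print("jaw yaw",a)
for t in(1.765,1.765-np.pi):print(t-a,(t-a)/np.pi)
E
```

```text
[[ 0.442 -0.     0.897]
 [-0.897  0.001  0.442]
 [-0.001 -1.     0.   ]]
jaw yaw -1.1131211287854135
2.8781211287854136 0.9161344089268482
-0.26347152480437974 -0.0838655910731519
```

View pics/topcrop.png

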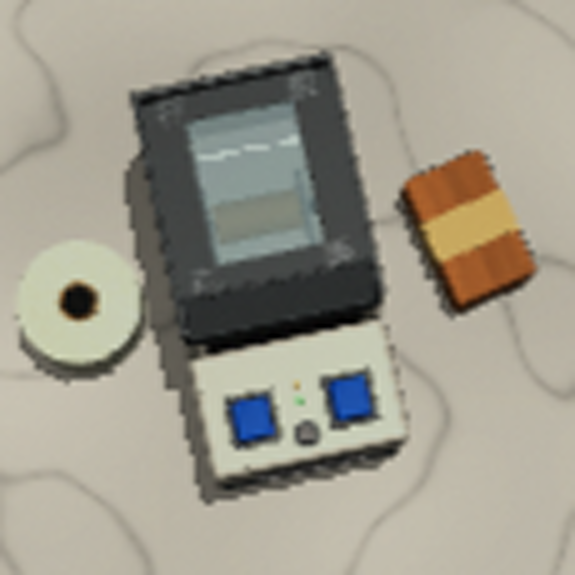

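The two cameras agree to within 2 mm, and the 64 mm button spacing checks out. I'll move to hover above the buttons, turning the jaws to line up with the button axis.

arm_command:
  rows:
    - {"delta_pos": [0.05,0.08,0],"twist": [0,0,-0.004]}
    - {"delta_pos": [0.1,0.16,0],"twist": [0,0,-0.008]}
    - {"delta_pos": [0.1,0.17,0],"twist": [0,0,-0.008]}
    - {"delta_pos": [0.1,0.17,0],"twist": [0,0,-0.008]}
    - {"delta_pos": [0.1,0.17,0],"twist": [0,0,-0.008]}
    - {"delta_pos": [0.1,0.17,0],"twist": [0,0,-0.008]}
    - {"delta_pos": [0.1,0.17,0],"twist": [0,0,-0.008]}
    - {"delta_pos": [0.1,0.17,0],"twist": [0,0,-0.008]}
    - {"delta_pos": [0.1,0.17,0],"twist": [0,0,-0.008]}
    - {"delta_pos": [0.1,0.17,0],"twist": [0,0,-0.008]}
    - {"delta_pos": [0.1,0.17,0],"twist": [0,0,-0.008]}
    - {"delta_pos": [0.09,0.146,0],"twist": [0,0,0]}
  hand: 0.165

```text
time_s: 1.6
eef_pos: [0.5286, -0.0126, 0.231]
orientation: [-0.546, 0.546, -0.449, 0.449]
force: [0.9, 0.2, -0.3]
grip_width: 0.0497
```

arm_command:
  rows:
    - {"delta_pos": [0,0,0],"twist": [0,0,0]}
    - {"delta_pos": [0,0,0],"twist": [0,0,0]}
    - {"delta_pos": [0,0,0],"twist": [0,0,0]}

```text
time_s: 1.98
eef_pos: [0.5276, -0.0152, 0.2313]
orientation: [-0.546, 0.546, -0.45, 0.45]
force: [-0.1, 0.6, -0.5]
grip_width: 0.0501
```

```bash
cat > look.py <<'E'
import sys
from station import env,get_image,get_calibration
from h import *
from scipy.spatial.transform import Rotation as R
tag=sys.argv[1]
o=env.get_obs();c=get_calibration("wrist");K,V=np.array(c["intrinsics"]),np.array(c["view"])
q=o["orientation"];r=R.from_quat(list(q[1:])+[q[0]]).as_matrix()
print(o["time_s"],np.round(o["eef_pos"],4),"F",np.round(o["force"],2),"w",round(o["grip_width"],4),"q",np.round(o["qpos"],3));print("yaw",np.arctan2(r[1,0],r[0,0]),"tooly",r[:,1].round(4))
p,d=get_image("wrist")
np.savez(f"pics/w{tag}.npz",p=p,d=d,K=K,V=V,eef=o["eef_pos"],r=r)
cv2.imwrite(f"pics/w{tag}.png",p[:,:,::-1])
print(K[0],{k:v for k,v in c.items() if k not in("intrinsics","view")})
E
python3 look.py 1
```

```text
1.975 [ 0.5276 -0.0152  0.2313] F [-0.06  0.56 -0.52] w 0.0501 q [-0.188  0.221 -0.03   1.321 -0.     2.761]
yaw -1.3780329074134865 tooly [-3.e-04 -1.e-04 -1.e+00]
[309.70691629   0.         318.80945777] {}
```

View pics/w1.png

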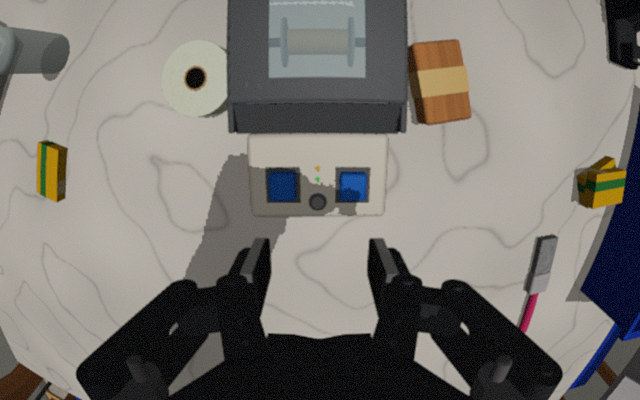

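The wrist view shows buttons at about (283,185) and (353,187), the feed key at (318,202), and the fingertips at about (262,242) and (377,242). Next I compute the button positions from this view, and the fingertip positions from depth.

```bash
cat >> h.py <<'E'
def fray(u,v,K):
    dx,dy=u-K[0,2],v-K[1,2];r=np.hypot(dx,dy);t=r/K[0,0];s=np.sin(t)/max(r,1e-9)
    return np.array([dx*s,-dy*s,-np.cos(t)])
def fun(u,v,K,V,depth=None,z=None):
    a=fray(u,v,K);R=V[:3,:3];c=-R.T@V[:3,3]
    w=R.T@a
    s=depth/(-a[2]) if depth is not None else (z-c[2])/w[2]
    return c+s*w
E
cat > an.py <<'E'
import sys
from h import *
f=np.load(f"pics/w{sys.argv[1]}.npz");p,d,K,V,e,r=[f[k] for k in("p","d","K","V","eef","r")]
hsv=cv2.cvtColor(p,cv2.COLOR_RGB2HSV)
P=[]
for s,c,m in blobs(p,(230,100,410,260)):
    if s[4]<150: continue
    u,v=s[0]+(s[2]-1)/2,s[1]+(s[3]-1)/2
    a=fun(u,v,K,V,z=.11);P.append(a);print(s,c.round(1),"box",a.round(4),"depth",fun(*c,K,V,depth=np.median(d[m])).round(4))
if len(P)==2:
    g=P[0]-P[1];print("sep",np.linalg.norm(g),"mid",(P[0]+P[1])/2,np.arctan2(g[1],g[0]))
# fingertip points: near depth, in tool frame
L=[]
for v in range(225,300):
  for u in range(220,420):
    if 0<d[v,u]<.6:
      w=fun(u,v,K,V,depth=d[v,u]);t=r.T@(w-e)
      if -.03<t[1]<.02 and abs(t[0])<.08 and abs(t[2])<.06: L.append(np.r_[t,u,v])
L=np.array(L)
if len(L):
  for sg in(-1,1):
    q=L[np.sign(L[:,0])==sg]
    if len(q):
      print("finger",sg,"n",len(q),"max along",np.percentile(q[:,1],[90,99,100]).round(4)); t=q[q[:,1]>np.percentile(q[:,1],99)-.004]
      print("  tip x",t[:,0].min().round(4),t[:,0].max().round(4),"z",t[:,2].min().round(4),t[:,2].max().round(4),"uv",t[:,3:].mean(0))
E
python3 an.py 1
```

```text
[268 172  28  29 771] [281.9 186. ] box [0.5214 0.018  0.11  ] depth [0.5214 0.0177 0.1098]
[339 172  28  30 766] [352.7 186.1] box [ 0.5331 -0.0441  0.11  ] depth [ 0.5334 -0.0442  0.1097]
sep 0.06319731666567453 mid [ 0.52721158 -0.01307833  0.11      ] 1.757125382763137
finger -1 n 948 max along [-0.0096 -0.0047 -0.0029]
  tip x -0.0316 -0.025 z -0.011 0.0101 uv [268.21126761 254.21126761]
finger 1 n 943 max along [-0.0094 -0.0041 -0.003 ]
  tip x 0.024 0.0264 z -0.0104 0.0098 uv [368.25490196 252.17647059]
```

The wrist view agrees: the midpoint is about (0.5275, -0.0137) and the yaw about 1.76. The tips span ±25 mm and outward, so they fall on the caps. I'll shift by 1.5 mm and descend to just above them.

arm_command:
  rows:
    - {"delta_pos": [0,0.006,-0.05],"twist": [0,0,0]}
    - {"delta_pos": [0,0,-0.1],"twist": [0,0,0]}
    - {"delta_pos": [0,0,-0.1],"twist": [0,0,0]}
    - {"delta_pos": [0,0,-0.1],"twist": [0,0,0]}
    - {"delta_pos": [0,0,-0.06],"twist": [0,0,0]}
    - {"delta_pos": [0,0,-0.04],"twist": [0,0,0]}
    - {"delta_pos": [0,0,0],"twist": [0,0,0]}
    - {"delta_pos": [0,0,0],"twist": [0,0,0]}

```text
time_s: 3.02
eef_pos: [0.5285, -0.013, 0.1194]
orientation: [0.546, -0.546, 0.449, -0.45]
force: [-0.8, 0.0, -0.5]
grip_width: 0.0499
```

```bash
python3 look.py 2; python3 an.py 2
```

```text
3.025 [ 0.5285 -0.013   0.1194] F [-0.82  0.02 -0.5 ] w 0.0499 q [-0.183  0.28  -0.243  1.047 -0.     2.764]
yaw -1.3768655585584968 tooly [ 1.1e-03 -2.0e-04 -1.0e+00]
[309.70691629   0.         318.80945777] {}
[ 241  218   45   42 1282] [265.6 234.8] box [0.5242 0.0179 0.11  ] depth [0.5266 0.0168 0.1097]
[ 354  219   46   41 1240] [374.4 234.7] box [ 0.5359 -0.0433  0.11  ] depth [ 0.5381 -0.0416  0.1097]
sep 0.062362035984010376 mid [ 0.53007314 -0.01270395  0.11      ] 1.7603863678170732
finger -1 n 4965 max along [0.0195 0.0199 0.02  ]
  tip x -0.063 -0.0003 z -0.0337 0.0068 uv [278.59751332 251.74955595]
finger 1 n 4942 max along [0.0195 0.0199 0.02  ]
  tip x 0.0002 0.0628 z -0.0336 0.0067 uv [360.81128748 251.69559083]
```

View pics/w2.png

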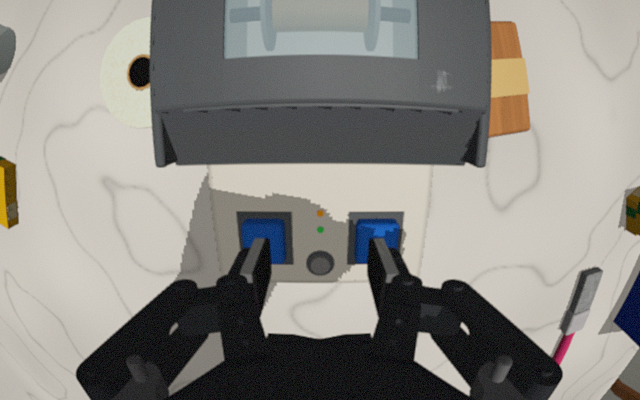

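The fingertips sit over the middles of both caps (caps at about (264,240) and (376,240)), and the feed key at (319,263) is clear between them. I'll press gradually and watch the force.

arm_command:
  rows:
    - {"delta_pos": [0,0,-0.012],"twist": [0,0,0]}
    - {"delta_pos": [0,0,-0.012],"twist": [0,0,0]}
    - {"delta_pos": [0,0,-0.012],"twist": [0,0,0]}
    - {"delta_pos": [0,0,0],"twist": [0,0,0]}

```text
time_s: 3.58
eef_pos: [0.5279, -0.0128, 0.1095]
orientation: [-0.546, 0.546, -0.449, 0.449]
force: [-0.9, -0.1, 0.1]
grip_width: 0.0499
```

arm_command:
  rows:
    - {"delta_pos": [0,0,-0.006],"twist": [0,0,0]}
    - {"delta_pos": [0,0,-0.006],"twist": [0,0,0]}
    - {"delta_pos": [0,0,0],"twist": [0,0,0]}

```text
time_s: 3.95
eef_pos: [0.5281, -0.0129, 0.1068]
orientation: [0.546, -0.546, 0.449, -0.449]
force: [-0.5, -0.6, 2.0]
grip_width: 0.05
```

arm_command:
  rows:
    - {"delta_pos": [0,0,-0.008],"twist": [0,0,0]}
    - {"delta_pos": [0,0,-0.008],"twist": [0,0,0]}
    - {"delta_pos": [0,0,-0.006],"twist": [0,0,0]}
    - {"delta_pos": [0,0,0],"twist": [0,0,0]}

```text
time_s: 4.45
eef_pos: [0.5282, -0.0129, 0.1014]
orientation: [0.546, -0.546, 0.449, -0.449]
force: [-1.1, 0.1, 6.2]
grip_width: 0.0498
```

```bash
python3 look.py 3
```

```text
4.45 [ 0.5282 -0.0129  0.1014] F [-1.09  0.11  6.19] w 0.0498 q [-0.183  0.294 -0.273  1.003  0.     2.764]
yaw -1.376868389358927 tooly [ 4.e-04 -0.e+00 -1.e+00]
[309.70691629   0.         318.80945777] {}
```

View pics/w3.png

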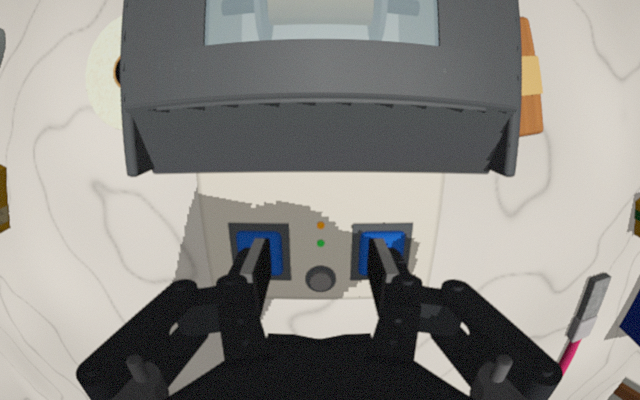

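6.2 N means about 5.4 mm of travel on both buttons. I'll press the remaining 2 mm and hold.

arm_command:
  rows:
    - {"delta_pos": [0,0,-0.006],"twist": [0,0,0]}
    - {"delta_pos": [0,0,-0.003],"twist": [0,0,0]}
    - {"delta_pos": [0,0,0],"twist": [0,0,0]}
    - {"delta_pos": [0,0,0],"twist": [0,0,0]}

```text
time_s: 5.0
eef_pos: [0.5282, -0.0129, 0.0994]
orientation: [0.546, -0.546, 0.449, -0.449]
force: [-2.5, -0.1, 7.5]
grip_width: 0.0499
```

```bash
python3 look.py 4
```

```text
5.0 [ 0.5282 -0.0129  0.0994] F [-2.47 -0.08  7.46] w 0.0499 q [-0.183  0.296 -0.276  0.998 -0.     2.764]
yaw -1.3768459330138119 tooly [ 5.e-04 -1.e-04 -1.e+00]
[309.70691629   0.         318.80945777] {}
```

View pics/w4.png

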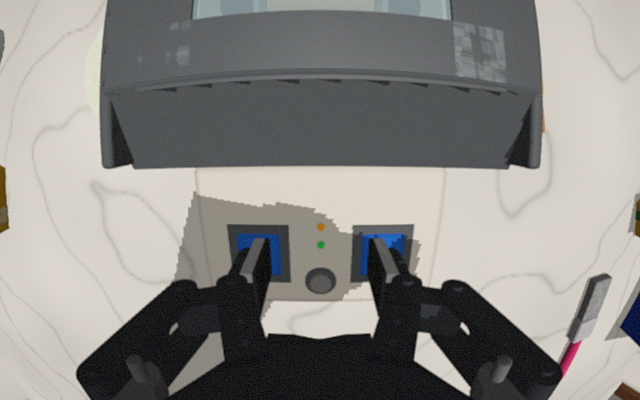

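The cover has started rising: its front edge has grown from 395 to 440 px wide. There is a small fx, so I'll check the camera's clearance from the cover before going on.

```bash
python3 - <<'E'
from h import *
f=np.load("pics/w4.npz");V=f["V"];d=f["d"];K=f["K"];c=-V[:3,:3].T@V[:3,3]
print(c, f["r"].T@(c-f["eef"]), "axis",-V[2,:3])
x=np.array([np.cos(.193),np.sin(.193)]);o=np.array([.5275,-.0137])+.092*x
print("cam printer x",(c[:2]-o)@x,c[2])
for u,v in((320,165),(320,100),(320,75),(320,40),(320,12),(250,5)):
    w=fun(u,v,K,V,depth=d[v,u]);print(u,v,"px",round((w[:2]-o)@x,4),"z",w[2].round(4),d[v,u])
E
```

```text
[0.60098404 0.00193323 0.24234154] [-0.00047961 -0.14294159  0.07436325] axis [-0.28913587 -0.05677123 -0.9556032 ]
cam printer x -0.016881804037001485 0.2423415366174593
320 165 px -0.0351 z 0.1547 0.08909056
320 100 px -0.0165 z 0.1634 0.07530106
320 75 px -0.0105 z 0.1671 0.07000774
320 40 px -0.0015 z 0.1659 0.06848979
320 12 px 0.0059 z 0.1657 0.06651819
250 5 px 0.0092 z 0.1638 0.0673427
```

```bash
cat > cov.py <<'E'
import sys
from h import *
x=np.array([np.cos(.193),np.sin(.193)]);y=np.array([-x[1],x[0]]);o=np.array([.5275,-.0137])+.092*x
for t in sys.argv[1:]:
    f=np.load(f"pics/w{t}.npz");V=f["V"];d=f["d"];K=f["K"];p=f["p"]
    L=[]
    for v in range(0,230,3):
        for u in range(130,520,5):
            if d[v,u]>0:
                w=fun(u,v,K,V,depth=d[v,u]);q=w[:2]-o;L.append([q@x,q@y,w[2]])
    L=np.array(L);L=L[(abs(L[:,1])<.06)&(L[:,2]>.08)]
    th=[]
    print(t)
    for a in np.arange(-.06,.03,.008):
        m=L[(L[:,0]>=a)&(L[:,0]<a+.008)]
        if len(m)>3: print("  x %.3f  z %.4f %.4f n%d"%(a+.004,np.percentile(m[:,2],5),np.percentile(m[:,2],95),len(m)))
E
python3 cov.py 3 4
```

```text
3
  x -0.056  z 0.0994 0.1013 n240
  x -0.048  z 0.0991 0.1014 n60
  x -0.040  z 0.1435 0.1466 n226
  x -0.032  z 0.1461 0.1511 n521
  x -0.024  z 0.1509 0.1557 n610
  x -0.016  z 0.1555 0.1588 n679
  x -0.008  z 0.1567 0.1588 n697
  x 0.000  z 0.1560 0.1587 n657
  x 0.008  z 0.1553 0.1582 n636
  x 0.016  z 0.1554 0.1583 n290
  x 0.024  z 0.1562 0.1578 n5
4
  x -0.056  z 0.0993 0.1014 n275
  x -0.048  z 0.0986 0.1009 n155
  x -0.032  z 0.1544 0.1585 n573
  x -0.024  z 0.1583 0.1624 n713
  x -0.016  z 0.1622 0.1662 n786
  x -0.008  z 0.1655 0.1678 n806
  x 0.000  z 0.1648 0.1672 n751
  x 0.008  z 0.1633 0.1664 n625
  x 0.016  z 0.1635 0.1660 n96
```

The cover is at about 0.06 rad and rising at the expected rate, and the camera has over 70 mm of clearance. I'll keep holding.

arm_command:
  rows:
    - {"delta_pos": [0,0,0],"twist": [0,0,0]}
    - {"delta_pos": [0,0,0],"twist": [0,0,0]}
    - {"delta_pos": [0,0,0],"twist": [0,0,0]}
    - {"delta_pos": [0,0,0],"twist": [0,0,0]}
    - {"delta_pos": [0,0,0],"twist": [0,0,0]}
    - {"delta_pos": [0,0,0],"twist": [0,0,0]}

```text
time_s: 5.8
eef_pos: [0.5282, -0.0129, 0.0994]
orientation: [0.546, -0.546, 0.449, -0.449]
force: [-2.8, 0.1, 7.6]
grip_width: 0.0496
```

```bash
python3 look.py 5; python3 cov.py 5
```

```text
5.8 [ 0.5282 -0.0129  0.0994] F [-2.75  0.11  7.64] w 0.0496 q [-0.183  0.296 -0.276  0.998 -0.     2.764]
yaw -1.3768601759176542 tooly [ 6.e-04 -1.e-04 -1.e+00]
[309.70691629   0.         318.80945777] {}
5
  x -0.056  z 0.0995 0.1013 n275
  x -0.048  z 0.0953 0.1008 n269
  x -0.040  z 0.0972 0.1010 n226
  x -0.032  z 0.1181 0.1508 n109
  x -0.024  z 0.1539 0.1759 n568
  x -0.016  z 0.1752 0.1785 n935
  x -0.008  z 0.1777 0.1810 n1004
  x 0.000  z 0.1802 0.1835 n987
  x 0.008  z 0.1804 0.1825 n188
```

View pics/w5.png

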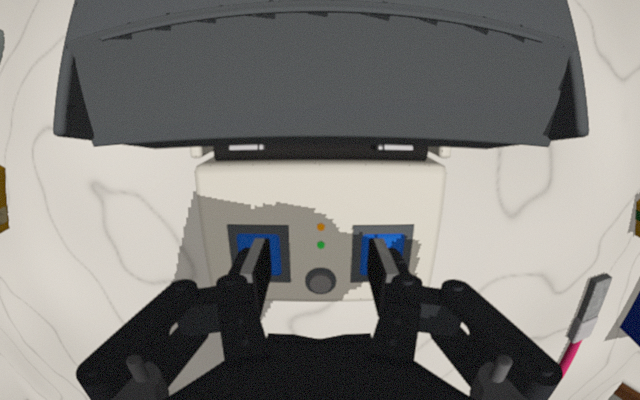

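The cover is past the tooth: its top has risen 20–25 mm, so θ is about 0.17–0.2 rad. I'll let go straight up, then back off towards the robot.

arm_command:
  rows:
    - {"delta_pos": [0,0,0.06],"twist": [0,0,0]}
    - {"delta_pos": [-0.04,-0.008,0.1],"twist": [0,0,0]}
    - {"delta_pos": [-0.09,-0.018,0.1],"twist": [0,0,0]}
    - {"delta_pos": [-0.1,-0.02,0.1],"twist": [0,0,0]}
    - {"delta_pos": [-0.1,-0.02,0.1],"twist": [0,0,0]}
    - {"delta_pos": [-0.1,-0.02,0.1],"twist": [0,0,0]}
    - {"delta_pos": [-0.1,-0.02,0.08],"twist": [0,0,0]}
    - {"delta_pos": [-0.04,-0.008,0.04],"twist": [0,0,0]}
    - {"delta_pos": [0,0,0],"twist": [0,0,0]}

```text
time_s: 6.98
eef_pos: [0.3858, -0.0415, 0.2697]
orientation: [0.546, -0.546, 0.449, -0.45]
force: [0.4, -0.8, 0.7]
grip_width: 0.0497
```

```bash
python3 look.py 6 ; python3 - <<'E'
from station import get_image
import cv2
p,d=get_image("scene");cv2.imwrite("pics/scene6.png",p[:,:,::-1])
E
```

```text
6.975 [ 0.3858 -0.0415  0.2697] F [ 0.39 -0.75  0.74] w 0.0497 q [-0.324 -0.032 -0.22   1.381  0.     2.624]
yaw -1.3775238513593848 tooly [ 1.6e-03 -4.0e-04 -1.0e+00]
[309.70691629   0.         318.80945777] {}
```

View pics/w6.png

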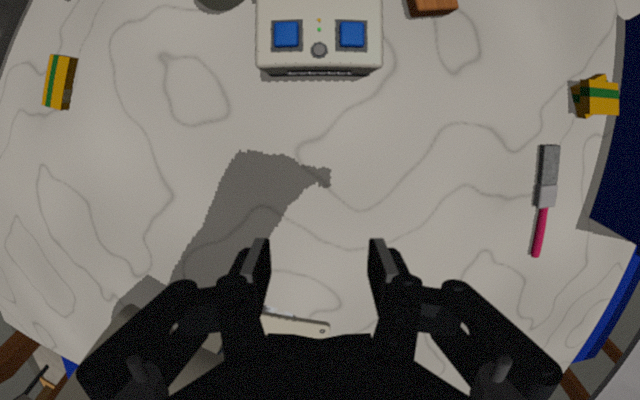

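View pics/scene6.png

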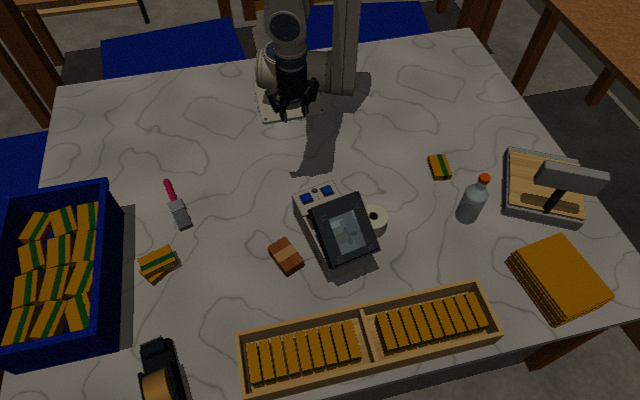

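The wrist view shows both buttons back up at about (287,35) and (351,35), and the arm is clear. In the scene view the cover is part-way open. I'll wait for it to finish rising.

arm_command:
  rows:
    - {"delta_pos": [0,0,0]}
    - {"delta_pos": [0,0,0]}
    - {"delta_pos": [0,0,0]}
    - {"delta_pos": [0,0,0]}
    - {"delta_pos": [0,0,0]}
    - {"delta_pos": [0,0,0]}
    - {"delta_pos": [0,0,0]}
    - {"delta_pos": [0,0,0]}
    - {"delta_pos": [0,0,0]}
    - {"delta_pos": [0,0,0]}
    - {"delta_pos": [0,0,0]}
    - {"delta_pos": [0,0,0]}

```text
invalid input
```

arm_command:
  rows:
    - {"delta_pos": [0,0,0]}
    - {"delta_pos": [0,0,0]}
    - {"delta_pos": [0,0,0]}
    - {"delta_pos": [0,0,0]}
    - {"delta_pos": [0,0,0]}
    - {"delta_pos": [0,0,0]}
    - {"delta_pos": [0,0,0]}
    - {"delta_pos": [0,0,0]}
    - {"delta_pos": [0,0,0]}
    - {"delta_pos": [0,0,0]}
    - {"delta_pos": [0,0,0]}
    - {"delta_pos": [0,0,0]}

```text
invalid input
```

arm_command:
  rows:
    - {"delta_pos": [0,0,0]}
    - {"delta_pos": [0,0,0]}
    - {"delta_pos": [0,0,0]}
    - {"delta_pos": [0,0,0]}
    - {"delta_pos": [0,0,0]}
    - {"delta_pos": [0,0,0]}
    - {"delta_pos": [0,0,0]}
    - {"delta_pos": [0,0,0]}

```text
invalid input
```

```bash
cat > fin.py <<'E'
import sys
from station import get_image,get_calibration,env
from h import *
x=np.array([np.cos(.193),np.sin(.193)]);y=np.array([-x[1],x[0]]);o=np.array([.5275,-.0137])+.092*x
for n in("scene","top"):
    p,d=get_image(n);c=get_calibration(n);K,V=np.array(c["intrinsics"]),np.array(c["view"])
    cv2.imwrite(f"pics/{n}{sys.argv[1]}.png",p[:,:,::-1])
    L=[]
    for v in range(120,290):
        for u in range(270,400):
            if d[v,u]>0:
                w=unproj(u,v,K,V,depth=d[v,u]);q=w[:2]-o;L.append([q@x,q@y,w[2]])
    L=np.array(L);L=L[(abs(L[:,1])<.055)&(L[:,2]>.13)&(L[:,0]<.2)&(L[:,0]>-.06)]
    i=L[:,2].argmax();print(n,len(L),"top point",L[i].round(3))
print(env.get_obs()["time_s"])
E
python3 fin.py 7;sleep 0
```

```text
scene 2803 top point [ 0.044 -0.019  0.219]
top 1758 top point [0.023 0.027 0.222]
7.175
```

arm_command:
  rows:
    - {"delta_pos": [0,0,0]}
    - {"delta_pos": [0,0,0]}
    - {"delta_pos": [0,0,0]}
    - {"delta_pos": [0,0,0]}
    - {"delta_pos": [0,0,0]}
    - {"delta_pos": [0,0,0]}
    - {"delta_pos": [0,0,0]}
    - {"delta_pos": [0,0,0]}

```text
invalid input
```

```bash
python3 fin.py 8
```

```text
scene 2837 top point [ 0.026 -0.05   0.222]
top 1721 top point [0.04  0.023 0.223]
7.275
```

View pics/scene8.png

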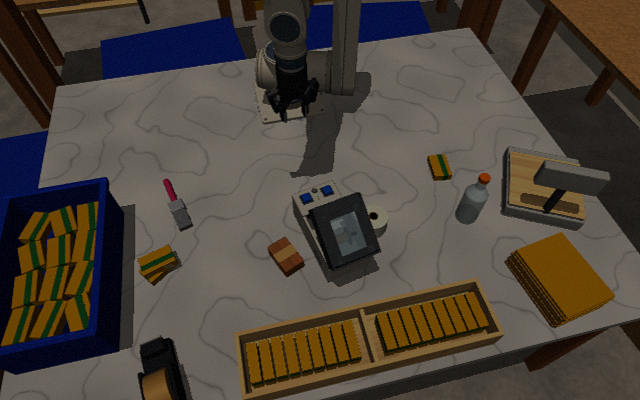

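View pics/top8.png

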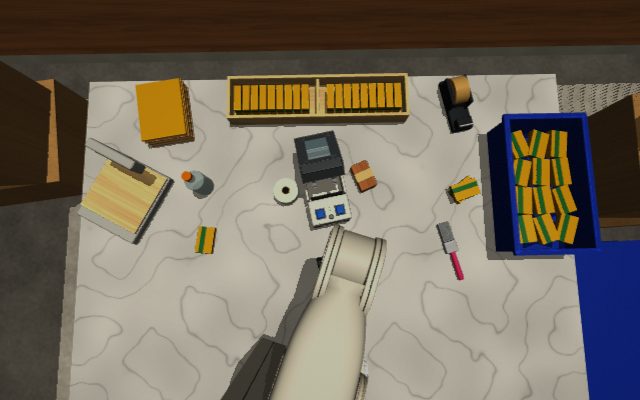

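The waiting calls were refused because the rows had no twist. I'll repeat them with it included.

arm_command:
  rows:
    - {"delta_pos": [0,0,0],"twist": [0,0,0]}
    - {"delta_pos": [0,0,0],"twist": [0,0,0]}
    - {"delta_pos": [0,0,0],"twist": [0,0,0]}
    - {"delta_pos": [0,0,0],"twist": [0,0,0]}
    - {"delta_pos": [0,0,0],"twist": [0,0,0]}
    - {"delta_pos": [0,0,0],"twist": [0,0,0]}
    - {"delta_pos": [0,0,0],"twist": [0,0,0]}
    - {"delta_pos": [0,0,0],"twist": [0,0,0]}
    - {"delta_pos": [0,0,0],"twist": [0,0,0]}
    - {"delta_pos": [0,0,0],"twist": [0,0,0]}
    - {"delta_pos": [0,0,0],"twist": [0,0,0]}
    - {"delta_pos": [0,0,0],"twist": [0,0,0]}

```text
time_s: 8.78
eef_pos: [0.3855, -0.0413, 0.269]
orientation: [-0.546, 0.546, -0.449, 0.449]
force: [0.6, -1.4, 0.0]
grip_width: 0.0499
```

arm_command:
  rows:
    - {"delta_pos": [0,0,0],"twist": [0,0,0]}
    - {"delta_pos": [0,0,0],"twist": [0,0,0]}
    - {"delta_pos": [0,0,0],"twist": [0,0,0]}
    - {"delta_pos": [0,0,0],"twist": [0,0,0]}
    - {"delta_pos": [0,0,0],"twist": [0,0,0]}
    - {"delta_pos": [0,0,0],"twist": [0,0,0]}
    - {"delta_pos": [0,0,0],"twist": [0,0,0]}
    - {"delta_pos": [0,0,0],"twist": [0,0,0]}
    - {"delta_pos": [0,0,0],"twist": [0,0,0]}
    - {"delta_pos": [0,0,0],"twist": [0,0,0]}
    - {"delta_pos": [0,0,0],"twist": [0,0,0]}
    - {"delta_pos": [0,0,0],"twist": [0,0,0]}

```text
time_s: 10.28
eef_pos: [0.3856, -0.0413, 0.269]
orientation: [0.546, -0.546, 0.449, -0.449]
force: [0.5, 0.5, 0.5]
grip_width: 0.0495
```

arm_command:
  rows:
    - {"delta_pos": [0,0,0],"twist": [0,0,0]}
    - {"delta_pos": [0,0,0],"twist": [0,0,0]}
    - {"delta_pos": [0,0,0],"twist": [0,0,0]}
    - {"delta_pos": [0,0,0],"twist": [0,0,0]}
    - {"delta_pos": [0,0,0],"twist": [0,0,0]}
    - {"delta_pos": [0,0,0],"twist": [0,0,0]}
    - {"delta_pos": [0,0,0],"twist": [0,0,0]}
    - {"delta_pos": [0,0,0],"twist": [0,0,0]}
    - {"delta_pos": [0,0,0],"twist": [0,0,0]}
    - {"delta_pos": [0,0,0],"twist": [0,0,0]}
    - {"delta_pos": [0,0,0],"twist": [0,0,0]}
    - {"delta_pos": [0,0,0],"twist": [0,0,0]}

```text
time_s: 11.78
eef_pos: [0.3856, -0.0414, 0.269]
orientation: [0.546, -0.546, 0.449, -0.449]
force: [-0.0, 0.4, 0.2]
grip_width: 0.0493
```

```bash
python3 fin.py 9
```

```text
scene 2727 top point [ 0.086 -0.054  0.248]
top 1139 top point [ 0.083 -0.002  0.248]
11.875
```

arm_command:
  rows:
    - {"delta_pos": [0,0,0],"twist": [0,0,0]}
    - {"delta_pos": [0,0,0],"twist": [0,0,0]}
    - {"delta_pos": [0,0,0],"twist": [0,0,0]}
    - {"delta_pos": [0,0,0],"twist": [0,0,0]}
    - {"delta_pos": [0,0,0],"twist": [0,0,0]}
    - {"delta_pos": [0,0,0],"twist": [0,0,0]}
    - {"delta_pos": [0,0,0],"twist": [0,0,0]}
    - {"delta_pos": [0,0,0],"twist": [0,0,0]}

```text
time_s: 12.88
eef_pos: [0.3856, -0.0414, 0.269]
orientation: [-0.546, 0.546, -0.449, 0.449]
force: [-0.2, 0.8, -0.4]
grip_width: 0.0499
```

```bash
python3 fin.py 10
```

```text
scene 2731 top point [0.087 0.036 0.248]
top 1142 top point [0.084 0.016 0.249]
12.975
```

View pics/scene10.png

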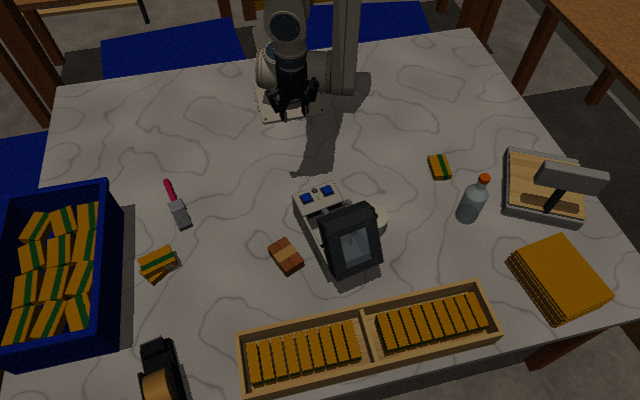

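View pics/top10.png

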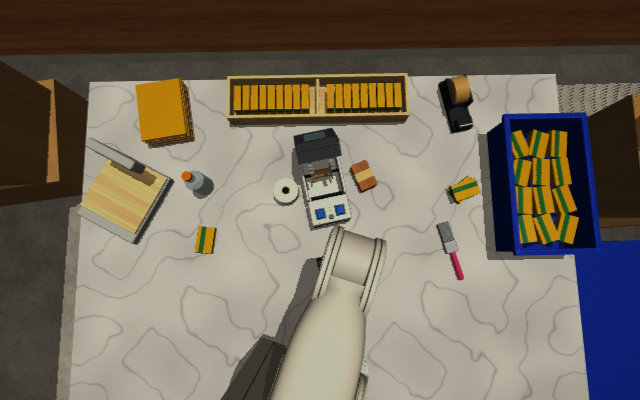

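The cover is now steady in both views, with its top point at x = 0.085, z = 0.248. That is about what 1.05 rad predicts. All the other items are at the same pixels as before, so I'll hand in.

```bash
python3 -c "
from station import env
print(env.finish_job())"
```

```text
the job is handed in; nothing more can be done
None
```

The printer's cover is open and the job is handed in at about 13 s of the 35 s allowed.

- **Press and release:** I pushed both blue buttons down together with the two fingertips, at about 7.5 N in total, roughly 7.4 mm of travel. I held them about 1 s, until the wrist camera's depth put the cover at about 0.17–0.2 rad, past the 0.13 rad safety tooth. Then I lifted straight up and backed off towards the robot.
- **Cover:** It rose the rest of the way by itself. Two views 1.1 s apart showed it still, with its top edge at x ≈ 0.085 m and z ≈ 0.248 m. I had estimated about 0.258 m for fully open, so the reading is roughly 10 mm low, but the cover had stopped moving.
- **Buttons and other items:** Both buttons were back up. By eye, the roll, block, cartons, bottle and brush are where they were in the first pictures.
- **Feed key:** The fingers stayed about 25 mm to either side of it and never went lower than about 2 mm above the deck. I did not measure its travel directly.
- **Disagreements:** During the press there was a sideways force of up to 2.8 N that I did not explain. It was gone after release, and the camera had over 70 mm of clearance from the cover when I checked at the start of the hold. Four waiting calls were refused because I left out the twist value. No motion or time came of them, and I repeated them correctly.

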